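# Reorder a still life so its tops come out level

### The arm

A 6-joint arm with a two-finger parallel gripper is mounted at the origin on the work surface. World frame = base frame: x ahead of the robot, y to its left, z up, the work surface at z = 0. Lengths are in mm, angles in degrees, forces in N, time in s.
With the tool pointing down it reaches from about 300 to 850 mm from the base axis. Payload 4.2 kg.
Tool frame: the origin (TCP) lies at the very end of the fingers, on their centre line; the grasp point (between the pads) lies 19 mm behind it; z points along the fingers, y is the line along which they close (so a half turn about z gives the same grasp; the last joint's range is limited). The gripper opens to 91 mm and grips with 3 to 60 N. Pads are 32 mm wide; open, the fingers measure 118 mm over their backs; the gripper's body (76 mm by 178 mm) begins 60 mm behind the grasp point.
Start: joints at [70.015, 18.312, 89.639, -0, 72.044, -1.146], TCP at [185.675, 544.213, 213.976] pointing down, gripper open.
Joint ranges: [-177.97, 177.97], [-48.28, 115.42], [12.27, 149.76], [-77.06, 257.06], [2.81, 150.46], [-146.56, 146.56]. Speed limits (degrees/s): [147.25, 147.25, 180, 180, 180, 180].

### API

Orientations are given as [roll, pitch, yaw] about the fixed x, y, z axes, in that order (R = Rz(yaw) Ry(pitch) Rx(roll)).
In Python, from workcell import env, eyes gives the robot as it stands.
- The arm moves only by the tool send_rows, never from a script. Its argument "targets" is text: rows parted by semicolons, each of 7 numbers parted by spaces: the shift along the tool's x, y, z in m, then the turn, a rotation vector about the tool's x, y, z in degrees, then the opening in per cent of the stroke, from 0 (shut) to 100 (fully open). A call has 1 to 12 rows; each row is the pose to reach, as a shift and turn from the pose commanded when the call began, along the tool's axes at that moment; what a row does not reach only later rows make up. A row lasts 1/12 s, in which the tool goes at most 41.7 mm and 7.16 degrees, less where a joint would pass 70% of its speed; a pose out of reach is approached as far as the arm can. A call with a gripper value outside its range is refused whole. The fingers move at their own pace and stop on an object; "grip_force" is the grip in N (left out, the last holds). Time passes only in rows, so rows that repeat a pose let the fingers close. It gives the time, the measured TCP pose, the force, the opening and the grip force at its end, in the units of the state.
- env.state(): the state, without advancing time (a new reading comes with each control period).
- eyes.grab_frame(name): name is "side" or "top"; returns a dict with "image" (400x640x3 uint8, blue, green, red), "fovy" (degrees; the focal length in pixels is half the picture's height over the tangent of half this angle, whatever the lens; pixels are square), "cx", "cy" (the principal point, pixels), "eye" and "attitude" of the camera in the world. Camera axes: x right, y up, looking along -z (the intrinsics and any distortion apply to the point x, -y, -z); pixel columns grow to the right and rows downward; lengths in mm; the calibration is good to about 2 mm. A picture is of the moment at which its call begins. There is no depth.
- env.job_done(): hands the job in; it is judged then, once.
The state is a dict: "time_s": time; "qpos": joint angles; "qvel": joint speeds; "effort": joint torques, N m; "ee_pos": TCP position; "ee_rot": TCP orientation; "force": force on the tool from outside, world axes, zero at the start; "torque": the same for the moment, N m; "gripper_width": finger opening in mm; "gripper_force": force on a finger pad.
Only numpy, scipy, OpenCV 4.12 (cv2) and the standard library are available. Lean on these libraries where they do the work, as an engineer would, in place of code of your own. Each camera call takes 0.05 s, during which the arm holds its last target. There are 200 camera calls.

### The job

The three still-life pieces stand on the wrong wooden supports. Swap them round so that their tops come out level for the drawing: the tall white bottle on the low round slab, the square tin on the middle-height square block, the squat pot on the high hexagonal block, each upright, in the middle of its support and let go; the bare white tile is free for parking a piece on the way. Do not tip any piece over, and leave the eraser, the sharpener and the paint tube lying where they are.

Things in the scene. Friction and masses are not known exactly. Their poses are not given: they have to be found in the camera images.
- bottle: tall white ceramic bottle, loose, about 0.3 kg, 140 mm high, solid. Round body 60 mm across up to 60 mm height, shoulder tapering to a straight neck 26 mm across from 88 mm height to the top (grip the neck). Starts upright on the square block. Origin: centre of its underside; z up its axis.
- tin: square metal tin, loose, about 0.25 kg, 50 x 50 mm and 105 mm high, plain sides, a thin dark line round it under the lid and a dark disc of 34 mm on top. Starts upright on the hexagonal block. Origin: centre of its underside; x and y square to its sides, z up.
- pot: squat round terracotta pot, loose, about 0.28 kg, 70 mm high, closed top; straight wall 58 mm across from 12 to 58 mm height, 52 mm across at the top. Starts upright on the round slab. Origin: centre of its underside; z up its axis.
- slab: low round slab of pale wood, fixed, 110 mm across, 25 mm high, flat top. Place of the bottle at the end. Origin: centre of its underside, on the table.
- block: square block of pale wood, fixed, 96 x 96 mm, 60 mm high, flat top. Place of the tin at the end. Origin: centre of its underside, on the table; x and y square to its sides.
- hexblock: hexagonal block of pale wood, fixed, 104 mm across flats, 95 mm high, flat top. Place of the pot at the end. Origin: centre of its underside, on the table.
- tile: white ceramic tile, fixed, 100 x 100 mm, 6 mm thick, bare at the start: the free spot for parking one piece. Origin: centre of its underside, on the table.
- eraser: white eraser, 45 x 22 x 12 mm, lying loose on the table among the supports; leave it. Origin: centre of its underside; x along its length.
- sharpener: small brass pencil sharpener, 26 x 16 x 13 mm, lying loose among the supports; leave it. Origin: centre of its underside; x along its length.
- tube: aluminium paint tube with black cap, 104 mm long, 34 mm wide, 18 mm high, lying loose to the robot's far right of the supports (a second such tube lies at the left and does not matter); leave it. Origin: under the middle of the tube; x along it towards the cap.
Not all that is in view belongs to the job. There is more than one size of the pot; the job needs the smallest.

How it is judged:
By the outcome, as a careful person would: the job done as asked, in the order asked, and still so for the second after the job is handed in, with the robot touching nothing.
It also fails if it takes over 93 s, if anything falls off the work surface, if the arm or the gripper's body presses on something with over 40 N, if the wrist force passes 120 N, or if a joint passes its speed limit or range.

## Working session

There is one attempt and no reset: what is moved stays moved. The work goes in short steps, Python scripts to look and compute and a tool call to move; the robot and the scene stay as the last step left them, time stands still between calls to the robot, and variables do not carry over. Pictures are saved under pics/ and viewed, at most 14 in all, crops included, and the job is handed in when it is done.

Besides the shell and the picture viewer there is one more tool, called as a command line: name --argument value ..., lists and objects as JSON in quotes. send_rows: Moves the arm, as the interface text tells. Its arguments: {"type":"object","properties":{"targets":{"type":"string"},"grip_force":{"type":"number"}},"required":["targets"]}

```bash
ls; mkdir -p pics; python3 - <<'E'
from workcell import env, eyes
import cv2
for n in("side","top"):
    f=eyes.grab_frame(n); cv2.imwrite(f"pics/{n}0.png",f["image"])
    print(n,{k:v for k,v in f.items() if k!="image"})
print(env.state())
E
```

```text
pics
side {'fovy': 44.428298881057934, 'cx': 321.09668993759396, 'cy': 198.3299021881564, 'eye': array([ -71.12117758, -690.1770053 ,  804.84376132]), 'attitude': array([ 54.30344354,   1.25297055, -45.69134177])}
top {'fovy': 54.583936851708, 'cx': 312.2522359768581, 'cy': 193.14268203515815, 'eye': array([ 553.71111063,   -1.62903292, 1075.11804204]), 'attitude': array([  2.22155339,   0.79617827, -88.82123951])}
{'time_s': 0.1, 'qpos': array([ 7.00136022e+01,  1.83461157e+01,  8.96970987e+01, -1.22154564e-03,
        7.20457896e+01, -1.14554599e+00]), 'qvel': array([ 0.07238629, -0.10633807, -0.18690232,  0.04131623, -0.066847  ,
        0.03827499]), 'effort': array([ 8.66061673e-04, -4.13335025e+01, -2.32508630e+01,  7.31435465e-02,
        4.21680487e-02, -4.33915397e-05]), 'ee_pos': array([185.54070704, 543.77147725, 213.23874386]), 'ee_rot': array([-1.79910991e+02, -6.18142348e-04,  1.61159525e+02]), 'force': array([-0.25106607,  0.48274824,  0.33543261]), 'torque': array([-0.01704327,  0.03730512,  0.03861684]), 'gripper_force': 0.0, 'gripper_width': 91.28224698671322}
```

View pics/side0.png

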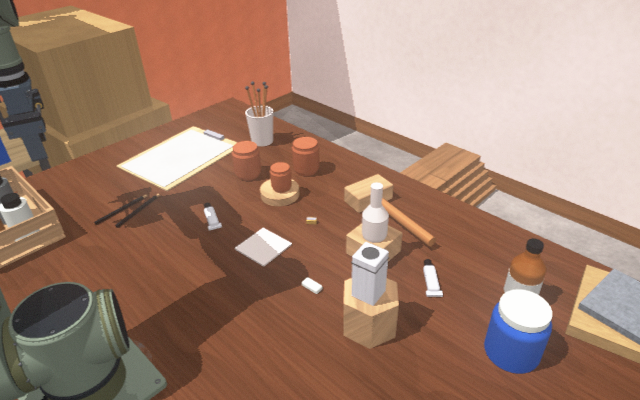

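View pics/top0.png

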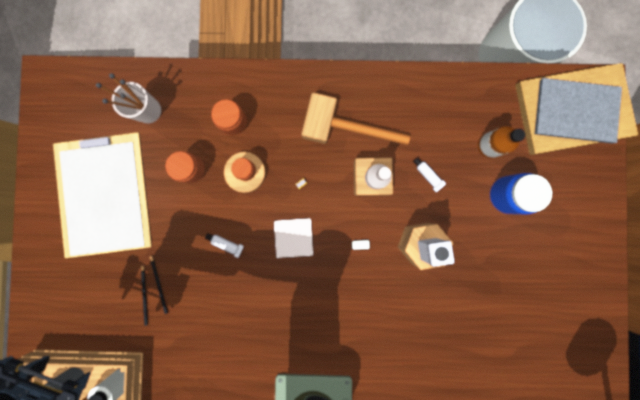

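Three pots are in view. In the top image they are at (228,115), (181,166) and (243,168); in the side image, (306,156), (246,160) and (281,178). The one on the round slab, top (243,168), is the smallest and matches the description. I'll confirm it in an enlarged crop.

```bash
cat > h.py <<'E'
import numpy as np, cv2, pickle
from scipy.spatial.transform import Rotation as R
from workcell import env, eyes
def grab(n):
    f=eyes.grab_frame(n); return f
def ray(f,uv):
    uv=np.atleast_2d(np.asarray(uv,float)); F=200/np.tan(np.radians(f["fovy"]/2))
    d=np.c_[(uv[:,0]-f["cx"])/F,-(uv[:,1]-f["cy"])/F,-np.ones(len(uv))]
    return d@R.from_euler("xyz",f["attitude"],degrees=True).as_matrix().T
def onplane(f,uv,z):
    d=ray(f,uv); return (f["eye"]+d*((z-f["eye"][2])/d[:,2])[:,None])[:,:2]
def proj(f,p):
    F=200/np.tan(np.radians(f["fovy"]/2))
    c=(np.atleast_2d(p)-f["eye"])@R.from_euler("xyz",f["attitude"],degrees=True).as_matrix()
    return np.c_[f["cx"]+F*c[:,0]/-c[:,2],f["cy"]-F*c[:,1]/-c[:,2]]
E
python3 - <<'E'
from h import *
t=grab("top");s=grab("side");pickle.dump((t,s),open("f0.pkl","wb"))
a=cv2.resize(t["image"][90:280,160:475],None,fx=2.5,fy=2.5,interpolation=cv2.INTER_CUBIC)
b=cv2.resize(s["image"][125:345,225:450],None,fx=2.7,fy=2.7,interpolation=cv2.INTER_CUBIC)
cv2.imwrite("pics/t1.png",a);cv2.imwrite("pics/s1.png",b)
h=cv2.cvtColor(t["image"],cv2.COLOR_BGR2HSV)
for n,(x,y) in dict(pot=(243,168),slab=(230,180),block=(360,165),bside=(0,0),bottle=(384,173),hex=(415,245),hexs=(430,264),tintop=(430,246),tile=(293,240),table=(330,160),table2=(390,210),eraser=(361,245),tinside=(441,260)).items(): print(n,h[y,x])
E
```

```text
pot [ 10 176 230]
slab [ 22  97 251]
block [ 18 114 239]
bside [10 24 94]
bottle [ 15   2 253]
hex [ 18 113 238]
hexs [ 12  45 186]
tintop [113   4 249]
tile [  5  13 213]
table [ 10 171 131]
table2 [ 11 174 145]
eraser [ 30   1 254]
tinside [114  14 177]
```

View pics/t1.png

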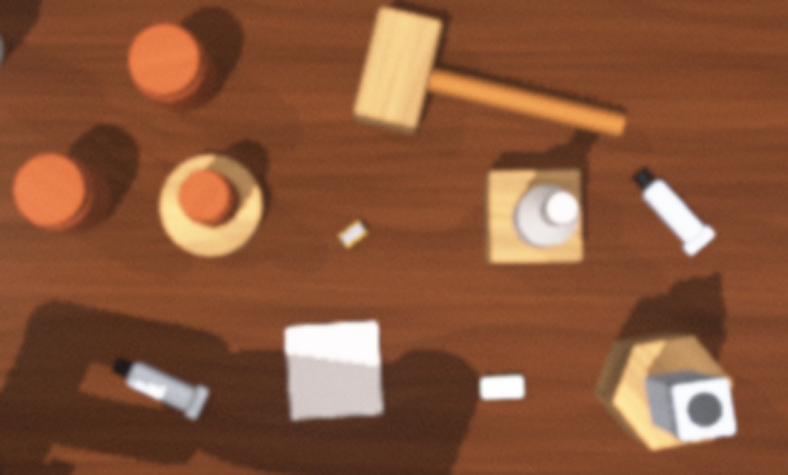

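View pics/s1.png

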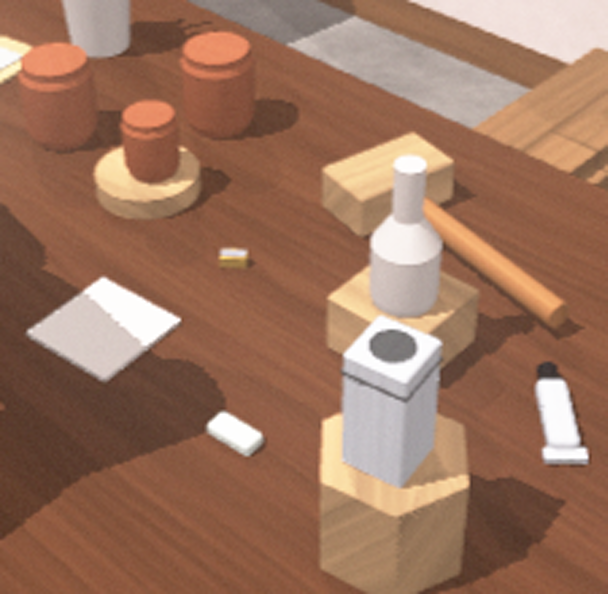

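The crops confirm it: the pot on the slab (top crop (207,197), side crop (150,140)) is clearly the smallest of the three, and it is the only one on the slab. The bottle is on the square block, the tin on the hex block, and the tile is bare.

```bash
cat > m.py <<'E'
from h import *
t,s=pickle.load(open("f0.pkl","rb"))
def comp(f,lo,hi,pt,roi,up=4):
    x0,y0,x1,y1=roi; im=cv2.resize(f["image"][y0:y1,x0:x1],None,fx=up,fy=up,interpolation=cv2.INTER_CUBIC)
    m=cv2.inRange(cv2.cvtColor(im,cv2.COLOR_BGR2HSV),lo,hi)
    m=cv2.morphologyEx(m,cv2.MORPH_OPEN,np.ones((3,3)))
    n,l=cv2.connectedComponents(m); k=l[int((pt[1]-y0)*up),int((pt[0]-x0)*up)]
    c=max(cv2.findContours((l==k).astype(np.uint8),cv2.RETR_EXTERNAL,cv2.CHAIN_APPROX_NONE)[0],key=len)[:,0]
    return ((c+.5)/up-.5+[x0,y0]).astype(np.float32), k
E
python3 - <<'E'
from m import *
def rep(n,c,k,z,f=t):
    p=onplane(f,c,z).astype(np.float32); h=cv2.convexHull(p)
    print(n,"k",k,"circ",np.round(np.r_[cv2.minEnclosingCircle(h)[0],2*cv2.minEnclosingCircle(h)[1]],1),"ell",np.round(np.hstack(cv2.fitEllipse(h)),1),"rect",np.round(np.hstack(cv2.minAreaRect(h)),1))
    print("   poly",np.round(cv2.approxPolyDP(h,5,True)[:,0]).tolist())
rep("slab",*comp(t,(14,50,150),(30,160,255),(230,180),(215,145,275,200)),25)
rep("pot",*comp(t,(3,165,175),(14,255,255),(243,168),(225,150,262,185)),95)
rep("block",*comp(t,(14,85,190),(30,200,255),(360,165),(348,150,400,203)),60)
rep("hex",*comp(t,(13,60,170),(30,200,255),(415,245),(395,215,460,275)),95)
rep("tile",*comp(t,(0,0,130),(179,70,255),(293,240),(265,210,322,265)),6)
rep("bottletop",*comp(t,(0,0,238),(179,12,255),(384,173),(350,155,400,195)),200)
rep("bottlebody",*comp(t,(0,0,150),(179,50,255),(378,176),(350,155,400,195)),120)
rep("tintop",*comp(t,(0,0,225),(179,40,255),(430,246),(410,230,462,275)),200)
rep("tindisc",*comp(t,(0,0,50),(179,80,170),(442,254),(430,242,452,266)),200)
rep("eraser",*comp(t,(0,0,200),(179,40,255),(361,245),(345,235,375,253)),12)
E
```

```text
slab k 1 circ [648.9 201.5 114. ] ell [648.1 201.8 110.4 113.7 152.6] rect [647.3 202.  112.4 109.3  64.8]
   poly [[704.0, 214.0], [681.0, 248.0], [659.0, 258.0], [636.0, 256.0], [601.0, 231.0], [593.0, 192.0], [617.0, 155.0], [641.0, 145.0], [662.0, 146.0], [695.0, 174.0]]
pot k 1 circ [651.2 192.   54.4] ell [651.4 193.6  48.4  53.5  92.2] rect [650.9 193.2  52.1  48.6  28.1]
   poly [[678.0, 187.0], [672.0, 208.0], [656.0, 218.0], [635.0, 212.0], [624.0, 193.0], [629.0, 180.0], [646.0, 170.0], [666.0, 174.0]]
block k 1 circ [ 640.2 -146.3  129.9] ell [ 634.5 -142.1  106.   122.3  136.4] rect [ 640.1 -146.7   95.9   97.1    1.2]
   poly [[684.0, -99.0], [593.0, -102.0], [597.0, -195.0], [636.0, -194.0], [687.0, -146.0]]
hex k 1 circ [ 462.  -279.2  119.6] ell [ 463.1 -276.6  109.8  116.7   61.5] rect [ 465.9 -271.5   90.4  119.    65. ]
   poly [[517.0, -302.0], [509.0, -242.0], [457.0, -222.0], [447.0, -223.0], [405.0, -262.0], [412.0, -296.0], [484.0, -330.0]]
tile k 1 circ [471.2  64.1 141.6] ell [470.9  63.5 128.9 142.   91.7] rect [471.7  64.7 105.5 106.6   4.7]
   poly [[526
[... 427 characters left out ...]
, [652.0, -124.0], [637.0, -118.0], [614.0, -125.0], [607.0, -152.0], [618.0, -173.0], [648.0, -180.0]]
tintop k 1 circ [ 457.9 -280.2   67.2] ell [ 458.3 -279.3   57.8   67.6   14.5] rect [ 457.7 -279.8   50.2   50.2    9. ]
   poly [[485.0, -300.0], [477.0, -253.0], [431.0, -260.0], [439.0, -305.0]]
tindisc k 2 circ [ 458.3 -280.5   29.8] ell [ 458.5 -280.4   29.    29.5    2.5] rect [ 458.5 -280.2   28.9   28.9    0.5]
   poly [[473.0, -278.0], [456.0, -266.0], [444.0, -283.0], [462.0, -295.0]]
eraser k 1 circ [ 456.7 -120.4   47.5] ell [ 456.3 -120.2   29.8   51.6    2.5] rect [ 457.  -120.4   23.5   46.1    3.5]
   poly [[465.0, -142.0], [467.0, -101.0], [448.0, -98.0], [446.0, -139.0]]
```

```bash
python3 - <<'E'
from m import *
for n,p in dict(pot=(651,193,95),bottle=(636.5,-151,200),tindisc=(458.4,-280.3,200),hexc=(461.5,-279.5,95),tile=(471.5,64.5,6),slabL=(649,203,25)).items(): print(n,proj(s,p).round(1))
h=cv2.cvtColor(s["image"],cv2.COLOR_BGR2HSV)
for q in [(281,168),(281,183),(281,200),(265,190),(376,187),(370,253),(258,240)]: print(q,h[q[1],q[0]])
c,k=comp(s,(0,140,90),(12,255,255),(281,176),(268,160,294,195)); print("pot bbox",c.min(0),c.max(0))
c,k=comp(s,(13,60,120),(30,180,255),(265,190),(255,160,305,210)); print("slab bbox",k,c.min(0),c.max(0))
a=np.linspace(0,6.28,60)
for cx,cy in[(649,203),(651,193)]:
  P=np.vstack([proj(s,np.c_[cx+55*np.cos(a),cy+55*np.sin(a),np.full(60,z)]) for z in(0,25)]);print("slab pred",P.min(0).round(1),P.max(0).round(1))
P=np.vstack([proj(s,np.c_[651+r*np.cos(a),193+r*np.sin(a),np.full(60,z+25.)]) for z,r in((0,27),(12,29),(58,29),(70,26))]);print("pot pred",P.min(0).round(1),P.max(0).round(1))
c,k=comp(s,(0,0,0),(179,90,170),(370,253),(355,244,386,262)); print("disc",k,c.min(0),c.max(0),c.mean(0))
c,k=comp(s,(0,0,185),(179,60,255),(376,187),(366,175,388,202)); print("neck",k,c.min(0),c.max(0))
c,k=comp(s,(0,0,130),(179,60,255),(258,240),(230,225,296,270)); print("tile",k,c.min(0),c.max(0))
P=proj(s,[(526-5,19,6),(516,116,6),(419,109,6),(426,14,6)]);print(P.min(0),P.max(0))
E
```

```text
pot [[280. 168.]]
bottle [[376.9 186.4]]
tindisc [[370.4 254.1]]
hexc [[369.1 293.2]]
tile [[263.1 245.7]]
slabL [[278.9 188. ]]
(281, 168) [  9 143 233]
(281, 183) [  9 136 142]
(281, 200) [ 14 107 146]
(265, 190) [ 20  87 249]
(376, 187) [  0   2 254]
(370, 253) [  0   8 122]
(258, 240) [  6  22 218]
pot bbox [269.375 161.375] [290.125 190.375]
slab bbox 1 [259.375 179.125] [298.625 205.375]
slab pred [259.3 177.3] [298.8 206.7]
slab pred [262.2 178.3] [301.8 207.9]
pot pred [269.8 163. ] [291.9 194.6]
disc 1 [361.625 246.625] [378.625 258.625] [370.16495 252.75665]
neck 1 [369.875 181.625] [382.625 201.375]
tile 1 [234.375 227.125] [291.375 265.625]
[235.08818925 228.42249108] [290.27576506 264.73854421]
```

```bash
cat > go.py <<'E'
# usage: go.py x y z [yaw]... prints the shift in the tool's axes (m), and turn about tool z
import sys; from h import *
st=env.state(); p=st["ee_pos"]; r=R.from_euler("xyz",st["ee_rot"],degrees=True)
for a in sys.argv[1:]:
    v=[float(q) for q in a.split(",")]
    t=r.inv().apply(np.array(v[:3])-p)/1000
    turn=(r.inv()*R.from_euler("xyz",[180,0,v[3]],degrees=True)).as_rotvec(degrees=True).round(2) if len(v)>3 else ""
    print(a,t.round(4),"len",np.linalg.norm(t).round(3),turn)
print(st["time_s"],p.round(1),st["ee_rot"].round(2),st["force"].round(1),st["gripper_width"],st["gripper_force"])
E
python3 go.py 650,194,213 650,194,130,161.16
```

```text
650,194,213 [-0.5525 -0.1812  0.0006] len 0.582 
650,194,130,161.16 [-0.5525 -0.1812  0.0836] len 0.587 [-0.06  0.    0.  ]
0.2 [185.6 543.9 213.5] [-179.94    0.    161.16] [-0.4  0.4 -0.2] 91.17360710979973 0.0
```

send_rows --targets "-0.02 -0.007 0 0 0 0 100;-0.056 -0.018 0 0 0 0 100;-0.092 -0.03 0 0 0 0 100;-0.128 -0.042 0 0 0 0 100;-0.165 -0.054 0 0 0 0 100;-0.202 -0.066 0 0 0 0 100;-0.239 -0.078 0 0 0 0 100;-0.276 -0.09 0 0 0 0 100;-0.313 -0.103 0 0 0 0 100;-0.35 -0.115 0 0 0 0 100;-0.387 -0.127 0 0 0 0 100;-0.42 -0.138 0 0 0 0 100"

```text
time_s: 1.2
ee_pos: [540.2, 276.2, 213.8]
ee_rot: [-180.0, 0.0, 161.1]
force: [-0.1, -0.5, 0.7]
gripper_width: 90.9
gripper_force: 0.0
```

send_rows --targets "-0.03 -0.01 0 0 0 0 100;-0.06 -0.02 0 0 0 0 100;-0.09 -0.03 0 0 0 0 100;-0.115 -0.038 0 0 0 0 100;-0.1325 -0.0432 0.01 0 0 0 100;-0.1325 -0.0432 0.04 0 0 0 100;-0.1325 -0.0432 0.06 0 0 0 100;-0.1325 -0.0432 0.06 0 0 0 100;-0.1325 -0.0432 0.06 0 0 0 100"

```text
time_s: 1.95
ee_pos: [649.0, 194.3, 152.3]
ee_rot: [-179.9, -0.2, 161.2]
force: [-0.3, 0.5, 0.1]
gripper_width: 91.0
gripper_force: 0.0
```

```bash
python3 go.py 650,194,45,161.16; python3 - <<'E'
from h import *
t=grab("top");s=grab("side")
a=cv2.resize(t["image"][100:230,180:320],None,fx=3,fy=3);b=cv2.resize(s["image"][100:230,210:350],None,fx=3,fy=3)
cv2.imwrite("pics/p2.png",cv2.resize(np.hstack([a,b]),(790,366)))
E
```

```text
650,194,45,161.16 [-0.0014  0.0002  0.1073] len 0.107 [-0.11 -0.19  0.02]
1.95 [649.  194.3 152.3] [-179.89   -0.19  161.18] [-0.3  0.5  0.1] 90.99699663861456 0.0
```

View pics/p2.png

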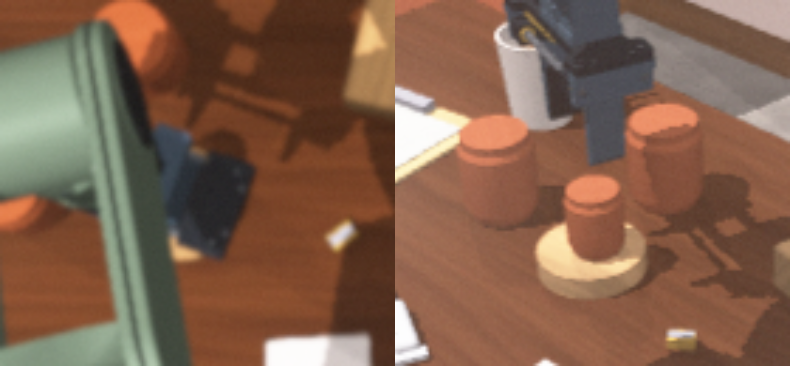

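The gripper hangs over the small pot, whose top is at (592,190) in the right panel. The big pots are clear of it. I'll go down and grip.

send_rows --targets "-0.001 0 0.03 0 0 0 100;-0.001 0 0.06 0 0 0 100;-0.001 0 0.085 0 0 0 100;-0.001 0 0.1 0 0 0 100;-0.001 0 0.107 0 0 0 100;-0.001 0 0.107 0 0 0 100;-0.001 0 0.107 0 0 0 50;-0.001 0 0.107 0 0 0 50;-0.001 0 0.107 0 0 0 50;-0.001 0 0.107 0 0 0 50;-0.001 0 0.107 0 0 0 50;-0.001 0 0.107 0 0 0 50" --grip_force 25

```text
time_s: 3.05
ee_pos: [651.6, 194.5, 47.9]
ee_rot: [179.9, 0.1, 161.2]
force: [0.2, 1.6, 3.1]
gripper_width: 57.8
gripper_force: 25.0
```

```bash
python3 go.py 471.5,64.5,130,161.16
```

```text
471.5,64.5,130,161.16 [ 0.1284 -0.1811 -0.0826] len 0.237 [ 0.1   0.08 -0.01]
3.05 [651.6 194.5  47.9] [1.7990e+02 8.0000e-02 1.6115e+02] [0.2 1.6 3.1] 57.7990335704522 25.000466469791718
```

send_rows --targets "0 0 -0.01 0 0 0 50;0 0 -0.03 0 0 0 50;0.005 -0.007 -0.055 0 0 0 50;0.016 -0.022 -0.07 0 0 0 50;0.032 -0.045 -0.07 0 0 0 50;0.048 -0.068 -0.07 0 0 0 50;0.064 -0.09 -0.07 0 0 0 50;0.08 -0.113 -0.07 0 0 0 50;0.096 -0.136 -0.07 0 0 0 50;0.112 -0.158 -0.07 0 0 0 50;0.122 -0.173 -0.06 0 0 0 50;0.128 -0.181 -0.05 0 0 0 50"

```text
time_s: 4.05
ee_pos: [468.8, 62.6, 97.2]
ee_rot: [-179.9, -0.1, 161.1]
force: [-0.5, 0.5, -3.7]
gripper_width: 57.6
gripper_force: 25.0
```

send_rows --targets "0 0 0.005 0 0 0 50;0 0 0.01 0 0 0 50;0 0 0.01 0 0 0 50;0 0 0.01 0 0 0 50"

```text
time_s: 4.38
ee_pos: [472.5, 64.5, 87.0]
ee_rot: [180.0, 0.0, 161.2]
force: [0.7, -0.4, -3.0]
gripper_width: 57.4
gripper_force: 25.0
```

```bash
python3 go.py 471.5,64.5,28,161.16
```

```text
471.5,64.5,28,161.16 [ 0.0009 -0.0003  0.059 ] len 0.059 [0.02 0.03 0.03]
4.3833 [472.5  64.5  87. ] [1.7998e+02 3.0000e-02 1.6119e+02] [ 0.7 -0.4 -3. ] 57.37875991558616 24.997918446315452
```

send_rows --targets "0 0 0.015 0 0 0 50;0 0 0.035 0 0 0 50;0 0 0.05 0 0 0 50;0 0 0.056 0 0 0 50;0 0 0.058 0 0 0 50;0 0 0.058 0 0 0 50"

```text
time_s: 4.88
ee_pos: [472.1, 64.4, 29.3]
ee_rot: [180.0, 0.0, 161.2]
force: [0.1, -0.0, -3.3]
gripper_width: 57.4
gripper_force: 25.0
```

send_rows --targets "0 0 0.001 0 0 0 50;0 0 0.002 0 0 0 50;0 0 0.002 0 0 0 50"

```text
time_s: 5.13
ee_pos: [472.9, 64.3, 28.8]
ee_rot: [179.9, 0.2, 161.2]
force: [-1.7, 1.0, 7.0]
gripper_width: 57.8
gripper_force: 25.0
```

send_rows --targets "0 0 0 0 0 0 100;0 0 0 0 0 0 100;0 0 0 0 0 0 100;0 0 0 0 0 0 100;0 0 -0.03 0 0 0 100;0 0 -0.07 0 0 0 100;0 0 -0.11 0 0 0 100;0 0 -0.15 0 0 0 100;0 0 -0.19 0 0 0 100;0 0 -0.21 0 0 0 100"

```text
time_s: 5.97
ee_pos: [473.3, 64.2, 242.1]
ee_rot: [179.8, 0.4, 161.2]
force: [1.6, 0.2, -0.2]
gripper_width: 91.1
gripper_force: 0.0
```

```bash
python3 go.py 636.5,-151,240,161.16; python3 - <<'E'
from m import *
s=grab("side")
c,k=comp(s,(0,100,90),(12,255,255),(262,225),(240,195,285,260)); print("pot bbox",c.min(0),c.max(0))
a=np.linspace(0,6.28,60)
P=np.vstack([proj(s,np.c_[472+r*np.cos(a),64.5+r*np.sin(a),np.full(60,z+6.)]) for z,r in((0,26),(12,29),(58,29),(70,26))]);print("pot pred",P.min(0).round(1),P.max(0).round(1))
cv2.imwrite("pics/s3.png",s["image"])
E
```

```text
636.5,-151,240,161.16 [-0.2239 -0.151   0.0032] len 0.27 [ 0.2   0.42 -0.  ]
5.9667 [473.3  64.2 242.1] [179.8    0.42 161.16] [ 1.6  0.2 -0.2] 91.10637729992767 0.0
pot bbox [239.625 194.625] [284.375 250.125]
pot pred [248.9 216.8] [274.6 252.7]
```

View pics/s3.png

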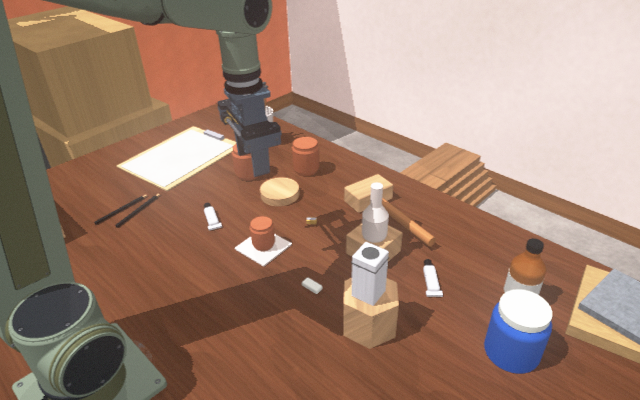

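The pot stands upright on the tile at (262,234), and the slab is bare at (280,191). The bottle is next.

send_rows --targets "-0.02 -0.013 0 0 0 0 100;-0.05 -0.034 0 0 0 0 100;-0.08 -0.054 0 0 0 0 100;-0.11 -0.074 0 0 0 0 100;-0.14 -0.094 0 0 0 0 100;-0.17 -0.115 0 0 0 0 100;-0.2 -0.135 0 0 0 0 100;-0.215 -0.145 0 0 0 0 100;-0.224 -0.151 0 0 0 0 100;-0.224 -0.151 0 0 0 0 100;-0.224 -0.151 0 0 0 0 100"

```text
time_s: 6.93
ee_pos: [634.1, -150.7, 236.2]
ee_rot: [180.0, -0.1, 161.1]
force: [-1.0, 0.2, -0.1]
gripper_width: 91.6
gripper_force: 0.0
```

```bash
python3 go.py 636.5,-151,157,161.16; python3 - <<'E'
from m import *
t=grab("top"); pickle.dump(t,open("t4.pkl","wb"))
h=cv2.cvtColor(t["image"],cv2.COLOR_BGR2HSV)
try:
  c,k=comp(t,(14,50,150),(30,160,255),(243,172),(215,145,275,200)); p=onplane(t,c,25).astype(np.float32)
  print(k,cv2.fitEllipse(p),cv2.minEnclosingCircle(p))
except Exception as e: print(e)
s=grab("side")
a=cv2.resize(t["image"][100:290,200:470],None,fx=1.45,fy=1.45);b=cv2.resize(s["image"][90:290,280:470],None,fx=2,fy=2)[:275]
cv2.imwrite("pics/p4.png",np.hstack([a,b]))
E
```

```text
636.5,-151,157,161.16 [-0.0025  0.0005  0.0792] len 0.079 [ 0.03 -0.11 -0.02]
6.9333 [ 634.1 -150.7  236.2] [ 1.7997e+02 -1.1000e-01  1.6114e+02] [-1.   0.2 -0.1] 91.55451081653273 0.0
1 ((648.8674926757812, 201.1032257080078), (111.93177032470703, 112.81568145751953), 176.1320343017578) ((648.74365234375, 201.2580108642578), 57.096282958984375)Traceback (most recent call last):
  File "<stdin>", line 10, in <module>
    return _nx.concatenate(arrs, 1, dtype=dtype, casting=casting)
           ~~~~~~~~~~~~~~~^^^^^^^^^^^^^^^^^^^^^^^^^^^^^^^^^^^^^^^
ValueError: all the input array dimensions except for the concatenation axis must match exactly, but along dimension 0, the array at index 0 has size 276 and the array at index 1 has size 275
```

send_rows --targets "-0.001 0 0.02 0 0 0 100;-0.001 0 0.045 0 0 0 100;-0.001 0 0.065 0 0 0 100;-0.001 0 0.077 0 0 0 100;-0.001 0 0.08 0 0 0 100;-0.001 0 0.08 0 0 0 60;-0.001 0 0.08 0 0 0 40;-0.001 0 0.08 0 0 0 40;-0.001 0 0.08 0 0 0 40" --grip_force 25

```text
time_s: 7.78
ee_pos: [636.2, -151.5, 158.4]
ee_rot: [180.0, 0.1, 161.2]
force: [-0.6, -0.1, 0.2]
gripper_width: 67.3
gripper_force: 0.0
```

```bash
python3 go.py 636.5,-151,157,161.16; python3 - <<'E'
from m import *
s=grab("side"); 
cv2.imwrite("pics/p4.png",cv2.resize(s["image"][120:280,310:450],None,fx=3.5,fy=3.5))
E
```

```text
636.5,-151,157,161.16 [-0.0001  0.0005  0.0014] len 0.002 [0.02 0.15 0.02]
7.7833 [ 636.2 -151.5  158.4] [1.7998e+02 1.5000e-01 1.6118e+02] [-0.6 -0.1  0.2] 67.27356016843758 0.0
```

View pics/p4.png

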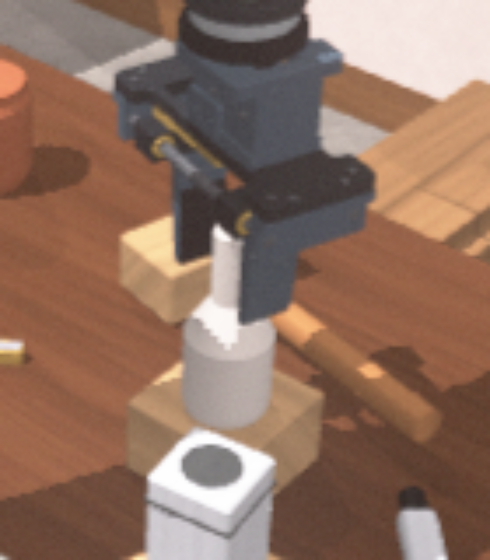

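The neck sits between the fingers, at crop (228,270). I'll close.

send_rows --targets "0 0 0 0 0 0 40;0 0 0 0 0 0 32;0 0 0 0 0 0 10;0 0 0 0 0 0 10;0 0 0 0 0 0 10;0 0 0 0 0 0 10;0 0 0 0 0 0 10;0 0 0 0 0 0 10"

```text
time_s: 8.5
ee_pos: [635.6, -151.5, 156.8]
ee_rot: [180.0, -0.0, 161.2]
force: [0.3, 0.6, -0.0]
gripper_width: 25.0
gripper_force: 25.0
```

send_rows --targets "0 0 -0.008 0 0 0 10;0 0 -0.025 0 0 0 10;0 0 -0.045 0 0 0 10;0 0 -0.06 0 0 0 10;0 0 -0.07 0 0 0 10;0 0 -0.07 0 0 0 10"

```text
time_s: 9.0
ee_pos: [636.6, -151.8, 229.5]
ee_rot: [180.0, 0.2, 161.2]
force: [0.4, -0.4, -3.0]
gripper_width: 24.9
gripper_force: 25.0
```

```bash
python3 go.py 649,202,228,161.16
```

```text
649,202,228,161.16 [0.1025 0.3389 0.0012] len 0.354 [0.02 0.25 0.  ]
9.0 [ 636.6 -151.8  229.5] [179.98   0.25 161.16] [ 0.4 -0.4 -3. ] 24.930821438606966 24.989764988422394
```

send_rows --targets "0.003 0.01 0 0 0 0 10;0.009 0.03 0 0 0 0 10;0.017 0.057 0 0 0 0 10;0.026 0.086 0 0 0 0 10;0.035 0.115 0 0 0 0 10;0.044 0.145 0 0 0 0 10;0.053 0.175 0 0 0 0 10;0.062 0.205 0 0 0 0 10;0.071 0.235 0 0 0 0 10;0.08 0.264 0 0 0 0 10;0.089 0.293 0.005 0 0 0 10;0.096 0.318 0.015 0 0 0 10"

```text
time_s: 10.0
ee_pos: [646.6, 183.5, 211.3]
ee_rot: [180.0, -0.1, 161.2]
force: [0.4, -0.7, -3.1]
gripper_width: 25.1
gripper_force: 25.0
```

send_rows --targets "0.004 0.012 0.015 0 0 0 10;0.0065 0.021 0.03 0 0 0 10;0.0065 0.021 0.04 0 0 0 10;0.0065 0.021 0.04 0 0 0 10;0.0065 0.021 0.04 0 0 0 10;0.0065 0.021 0.04 0 0 0 10"

```text
time_s: 10.5
ee_pos: [648.4, 201.7, 172.5]
ee_rot: [180.0, 0.0, 161.1]
force: [-0.3, 0.3, -3.6]
gripper_width: 24.9
gripper_force: 25.0
```

```bash
python3 go.py 649,202,122,161.16;python3 - <<'E'
from m import *
s=grab("side"); 
cv2.imwrite("pics/p5.png",cv2.resize(s["image"][90:230,210:350],None,fx=3.5,fy=3.5))
print(proj(s,[(649,202,25),(649,202,75)]))
E
```

```text
649,202,122,161.16 [-0.0005  0.0005  0.0505] len 0.05 [ 0.02  0.04 -0.05]
10.5 [648.4 201.7 172.5] [1.7998e+02 4.0000e-02 1.6111e+02] [-0.3  0.3 -3.6] 24.90301111543529 24.989815950393677
[[279.1438403  188.14106457]
 [277.84281012 173.21699445]]
```

View pics/p5.png

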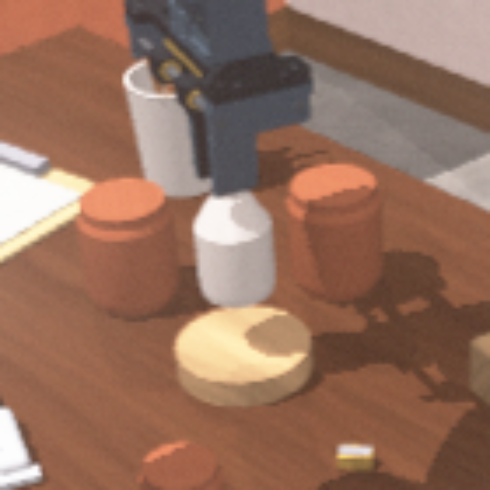

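The bottle hangs upright over the slab: body at crop (235,262), slab at (243,350). I'll lower it.

send_rows --targets "0 0 0.015 0 0 0 10;0 0 0.033 0 0 0 10;0 0 0.044 0 0 0 10;0 0 0.048 0 0 0 10;0 0 0.049 0 0 0 10;0 0 0.049 0 0 0 10"

```text
time_s: 11.05
ee_pos: [648.5, 202.2, 123.5]
ee_rot: [180.0, 0.0, 161.1]
force: [-0.3, -0.0, -3.7]
gripper_width: 25.3
gripper_force: 25.0
```

send_rows --targets "0 0 0.001 0 0 0 10;0 0 0.002 0 0 0 10;0 0 0.002 0 0 0 10"

```text
time_s: 11.3
ee_pos: [648.7, 202.6, 121.9]
ee_rot: [179.9, 0.1, 161.2]
force: [-0.6, 0.3, -1.5]
gripper_width: 25.2
gripper_force: 25.0
```

send_rows --targets "0 0 0.001 0 0 0 10;0 0 0.001 0 0 0 10;0 0 0.001 0 0 0 10"

```text
time_s: 11.55
ee_pos: [648.9, 202.7, 121.8]
ee_rot: [179.9, 0.1, 161.2]
force: [-0.3, -0.5, 6.6]
gripper_width: 25.0
gripper_force: 25.0
```

send_rows --targets "0 0 0 0 0 0 34;0 0 0 0 0 0 40;0 0 0 0 0 0 60;0 0 0 0 0 0 80;0 0 0 0 0 0 100;0 0 -0.015 0 0 0 100;0 0 -0.045 0 0 0 100;0 0 -0.08 0 0 0 100;0 0 -0.115 0 0 0 100;0 0 -0.125 0 0 0 100;0 0 -0.125 0 0 0 100"

```text
time_s: 12.47
ee_pos: [649.7, 202.9, 249.1]
ee_rot: [179.7, 0.4, 161.2]
force: [-0.2, 0.5, -0.2]
gripper_width: 90.6
gripper_force: 0.0
```

```bash
python3 go.py 458,-280,247,189.5 553,-40,247,180;python3 - <<'E'
from m import *
s=grab("side"); 
cv2.imwrite("pics/p6.png",cv2.resize(s["image"][90:230,210:350],None,fx=3,fy=3))
E
```

```text
458,-280,247,189.5 [ 2.550e-02 -5.189e-01 -5.000e-04] len 0.52 [  0.17   0.43 -28.34]
553,-40,247,180 [ 0.0131 -0.2611  0.0008] len 0.261 [  0.2    0.41 -18.84]
12.4667 [649.7 202.9 249.1] [179.73   0.37 161.16] [-0.2  0.5 -0.2] 90.6348785396698 0.0
```

View pics/p6.png

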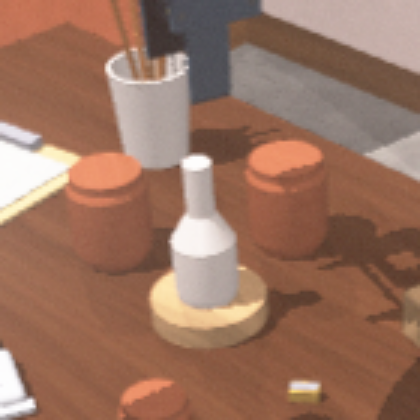

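The bottle stands upright on the slab, at crop (205,235). The tin is next.

send_rows --targets "0.001 -0.02 0 0 0 -2 100;0.003 -0.055 0 0 0 -5 100;0.005 -0.093 0 0 0 -8 100;0.006 -0.131 0 0 0 -11 100;0.008 -0.169 0 0 0 -14 100;0.01 -0.207 0 0 0 -17 100;0.012 -0.245 0 0 0 -20 100;0.014 -0.283 0 0 0 -23 100;0.016 -0.321 0 0 0 -26 100;0.018 -0.359 0 0 0 -28.3 100;0.02 -0.397 0 0 0 -28.3 100;0.021 -0.43 0 0 0 -28.3 100"

```text
time_s: 13.52
ee_pos: [486.8, -199.2, 242.3]
ee_rot: [179.9, -0.3, -170.6]
force: [-0.3, -1.2, 0.6]
gripper_width: 90.9
gripper_force: 0.0
```

```bash
python3 go.py 458,-280,247,189.5
```

```text
458,-280,247,189.5 [ 0.0417 -0.075  -0.0047] len 0.086 [ 0.14 -0.26 -0.06]
13.5167 [ 486.8 -199.2  242.3] [ 179.86   -0.26 -170.56] [-0.3 -1.2  0.6] 90.92691007890565 0.0
```

send_rows --targets "0.015 -0.028 0 0 0 0 100;0.03 -0.055 0 0 0 0 100;0.04 -0.07 0 0 0 0 100;0.043 -0.0755 0 0 0 0 100;0.043 -0.0755 0 0 0 0 100;0.043 -0.0755 0 0 0 0 100;0.043 -0.0755 0 0 0 0 100"

```text
time_s: 14.1
ee_pos: [459.5, -278.0, 244.1]
ee_rot: [179.9, -0.0, -170.5]
force: [0.1, -0.4, 0.1]
gripper_width: 91.1
gripper_force: 0.0
```

```bash
python3 go.py 458.2,-280.2,145,189.5;python3 - <<'E'
from m import *
s=grab("side"); 
cv2.imwrite("pics/p7.png",cv2.resize(s["image"][150:350,300:450],None,fx=2.7,fy=2.7))
E
```

```text
458.2,-280.2,145,189.5 [ 0.0016 -0.0021  0.0991] len 0.099 [ 0.09 -0.04  0.03]
14.1 [ 459.5 -278.   244.1] [ 1.7991e+02 -4.0000e-02 -1.7047e+02] [ 0.1 -0.4  0.1] 91.11414119710032 0.0
```

View pics/p7.png

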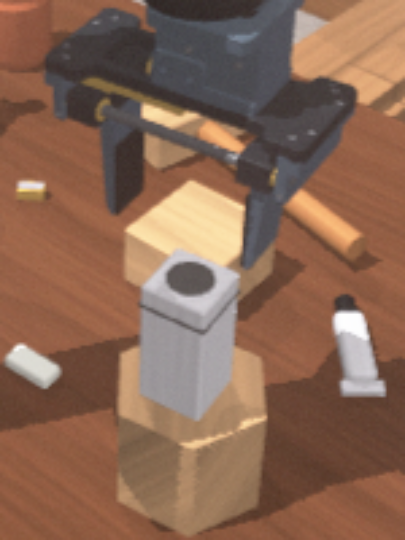

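The fingers straddle the tin on either side of its top at crop (190,280), and the block behind is bare. I'll go down.

send_rows --targets "0.001 -0.001 0.025 0 0 0 100;0.001 -0.002 0.055 0 0 0 100;0.001 -0.002 0.08 0 0 0 100;0.001 -0.002 0.095 0 0 0 100;0.001 -0.002 0.099 0 0 0 100;0.001 -0.002 0.099 0 0 0 65;0.001 -0.002 0.099 0 0 0 65;0.001 -0.002 0.099 0 0 0 40;0.001 -0.002 0.099 0 0 0 40;0.001 -0.002 0.099 0 0 0 40;0.001 -0.002 0.099 0 0 0 40;0.001 -0.002 0.099 0 0 0 40" --grip_force 25

```text
time_s: 15.15
ee_pos: [458.8, -281.4, 146.4]
ee_rot: [-180.0, 0.0, -170.6]
force: [-0.6, 1.0, 3.8]
gripper_width: 49.8
gripper_force: 25.0
```

```bash
python3 - <<'E'
from m import *
t=grab("top")
c,k=comp(t,(14,60,120),(30,200,255),(365,175),(348,150,405,203)); p=onplane(t,c,60).astype(np.float32)
print(k,cv2.minAreaRect(p),cv2.approxPolyDP(cv2.convexHull(p),4,True)[:,0].round().tolist())
E
python3 go.py 640,-147,200,182
```

```text
1 ((641.1614990234375, -145.89895629882812), (100.23624420166016, 102.07823181152344), 1.7829976081848145) [[691.0, -192.0], [686.0, -97.0], [592.0, -99.0], [592.0, -185.0], [597.0, -195.0]]
640,-147,200,182 [-0.2008  0.1028 -0.0534] len 0.232 [-0.    0.04  7.45]
15.2 [ 458.8 -281.4  146.4] [-1.8000e+02  4.0000e-02 -1.7055e+02] [0.2 0.7 3. ] 49.72425145912035 24.99616116285324
```

send_rows --targets "0 0 -0.01 0 0 0 40;0 0 -0.03 0 0 0 40;-0.01 0.005 -0.05 0 0 0 40;-0.028 0.014 -0.055 0 0 1 40;-0.052 0.027 -0.055 0 0 2 40;-0.078 0.04 -0.055 0 0 3 40;-0.104 0.053 -0.055 0 0 4 40;-0.13 0.066 -0.055 0 0 5 40;-0.155 0.079 -0.055 0 0 6 40;-0.177 0.09 -0.055 0 0 7 40;-0.192 0.098 -0.055 0 0 7.5 40;-0.201 0.103 -0.055 0 0 7.5 40"

```text
time_s: 16.2
ee_pos: [641.3, -145.4, 200.5]
ee_rot: [180.0, -0.0, -178.0]
force: [-0.8, -0.8, -3.4]
gripper_width: 50.1
gripper_force: 25.0
```

send_rows --targets "0 0 0.015 0 0 0 40;0 0 0.03 0 0 0 40;0 0 0.04 0 0 0 40;0 0 0.04 0 0 0 40;0 0 0.04 0 0 0 40;0 0 0.04 0 0 0 40"

```text
time_s: 16.7
ee_pos: [640.3, -147.3, 161.8]
ee_rot: [-180.0, 0.1, -178.1]
force: [1.1, 0.5, -2.0]
gripper_width: 49.9
gripper_force: 25.0
```

```bash
python3 go.py 640.5,-147,111,182;python3 - <<'E'
from m import *
s=grab("side"); 
cv2.imwrite("pics/p8.png",cv2.resize(s["image"][110:330,300:450],None,fx=2.5,fy=2.5))
E
```

```text
640.5,-147,111,182 [-0.0002  0.0003  0.0508] len 0.051 [-0.02  0.07 -0.06]
16.7 [ 640.3 -147.3  161.8] [-1.7998e+02  7.0000e-02 -1.7806e+02] [ 1.1  0.5 -2. ] 49.85376446872013 24.995056092739105
```

View pics/p8.png

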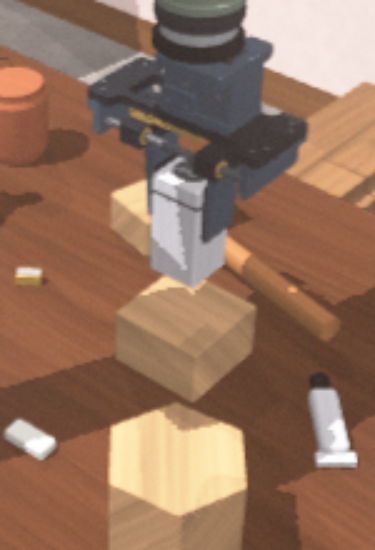

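The tin hangs upright over the block, at crop (188,230). I'll lower it.

send_rows --targets "0 0 0.015 0 0 0 40;0 0 0.033 0 0 0 40;0 0 0.045 0 0 0 40;0 0 0.048 0 0 0 40;0 0 0.0495 0 0 0 40;0 0 0.0495 0 0 0 40"

```text
time_s: 17.25
ee_pos: [640.6, -147.1, 112.4]
ee_rot: [-180.0, 0.1, -178.0]
force: [0.4, 0.2, -3.1]
gripper_width: 49.6
gripper_force: 25.0
```

send_rows --targets "0 0 0.001 0 0 0 40;0 0 0.0015 0 0 0 40;0 0 0.0015 0 0 0 40"

```text
time_s: 17.5
ee_pos: [640.9, -147.1, 111.4]
ee_rot: [-180.0, 0.2, -178.0]
force: [-0.2, -0.3, 1.9]
gripper_width: 49.7
gripper_force: 25.0
```

send_rows --targets "0 0 0.0005 0 0 0 40;0 0 0.0005 0 0 0 60;0 0 0.0005 0 0 0 70;0 0 0.0005 0 0 0 85;0 0 0.0005 0 0 0 100;0 0 -0.015 0 0 0 100;0 0 -0.04 0 0 0 100;0 0 -0.075 0 0 0 100;0 0 -0.105 0 0 0 100;0 0 -0.115 0 0 0 100;0 0 -0.115 0 0 0 100"

```text
time_s: 18.42
ee_pos: [641.6, -147.2, 228.3]
ee_rot: [-179.9, 0.4, -178.0]
force: [0.1, 0.0, 0.5]
gripper_width: 91.5
gripper_force: 0.0
```

```bash
python3 go.py 472,64.5,210,182;python3 - <<'E'
from m import *
t=grab("top")
c,k=comp(t,(13,60,170),(30,200,255),(425,250),(395,215,460,280)); p=onplane(t,c,95).astype(np.float32)
print("hex",cv2.minEnclosingCircle(p),cv2.approxPolyDP(cv2.convexHull(p),5,True)[:,0].round().tolist())
s=grab("side")
cv2.imwrite("pics/p9.png",cv2.resize(s["image"][110:330,210:450],None,fx=2.4,fy=2.4))
E
```

```text
472,64.5,210,182 [0.1623 0.2174 0.0169] len 0.272 [-0.1   0.37 -0.04]
18.4167 [ 641.6 -147.2  228.3] [-179.9     0.37 -178.04] [0.1 0.  0.5] 91.52472291775776 0.0
hex ((489.7281188964844, -264.37530517578125), 43.84123611450195) [[519.0, -297.0], [506.0, -246.0], [466.0, -227.0], [452.0, -287.0]]
```

View pics/p9.png

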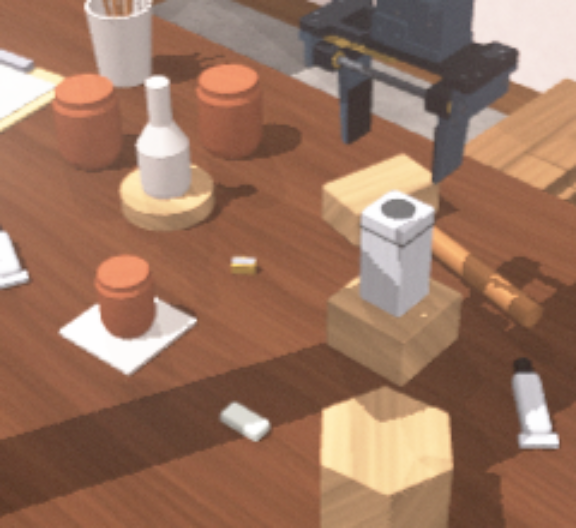

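The tin is upright on the block (397,250), the bottle on the slab (163,160), and the pot waits on the tile (126,297). Now the pot.

send_rows --targets "0.012 0.016 0 0 0 0 100;0.033 0.044 0 0 0 0 100;0.055 0.073 0 0 0 0 100;0.077 0.103 0 0 0 0 100;0.099 0.133 0.01 0 0 0 100;0.121 0.162 0.02 0 0 0 100;0.143 0.191 0.035 0 0 0 100;0.156 0.208 0.055 0 0 0 100;0.162 0.217 0.075 0 0 0 100;0.162 0.217 0.09 0 0 0 100;0.162 0.217 0.09 0 0 0 100;0.162 0.217 0.09 0 0 0 100"

```text
time_s: 19.52
ee_pos: [469.2, 64.4, 133.1]
ee_rot: [-180.0, -0.3, -178.0]
force: [-0.7, 0.2, 0.3]
gripper_width: 91.1
gripper_force: 0.0
```

```bash
python3 go.py 472.2,64.4,28.5,182;python3 - <<'E'
from m import *
t=grab("top")
c,k=comp(t,(13,60,170),(30,200,255),(425,250),(395,215,460,280)); p=onplane(t,c,95).astype(np.float32)
print("hex",cv2.minEnclosingCircle(p),cv2.approxPolyDP(cv2.convexHull(p),5,True)[:,0].round().tolist())
E
```

```text
472.2,64.4,28.5,182 [-0.0036 -0.      0.1046] len 0.105 [-0.02 -0.28 -0.02]
19.5167 [469.2  64.4 133.1] [-179.98   -0.28 -178.02] [-0.7  0.2  0.3] 91.14008515208346 0.0
hex ((462.7947082519531, -281.1888427734375), 61.6348991394043) [[521.0, -301.0], [506.0, -240.0], [452.0, -224.0], [405.0, -260.0], [416.0, -320.0], [478.0, -341.0]]
```

send_rows --targets "-0.001 0 0.02 0 0 0 100;-0.001 0 0.05 0 0 0 100;-0.001 0 0.08 0 0 0 100;-0.001 0 0.098 0 0 0 100;-0.001 0 0.104 0 0 0 100;-0.001 0 0.104 0 0 0 75;-0.001 0 0.104 0 0 0 75;-0.001 0 0.104 0 0 0 50;-0.001 0 0.104 0 0 0 50;-0.001 0 0.104 0 0 0 50;-0.001 0 0.104 0 0 0 50;-0.001 0 0.104 0 0 0 50" --grip_force 25

```text
time_s: 20.57
ee_pos: [472.5, 64.5, 32.0]
ee_rot: [-180.0, 0.1, -178.0]
force: [-1.0, -1.2, 6.7]
gripper_width: 57.7
gripper_force: 25.0
```

send_rows --targets "0 0 -0.01 0 0 0 50;0 0 -0.03 0 0 0 50;0 0 -0.06 0 0 0 50;0 0 -0.09 0 0 0 50;0 0 -0.115 0 0 0 50;0 0 -0.13 0 0 0 50;0 0 -0.13 0 0 0 50;0 0 -0.13 0 0 0 50"

```text
time_s: 21.23
ee_pos: [471.3, 64.6, 160.7]
ee_rot: [180.0, 0.0, -178.0]
force: [0.2, 0.1, -4.3]
gripper_width: 57.5
gripper_force: 25.0
```

```bash
python3 go.py 462.5,-280.5,160,182
```

```text
462.5,-280.5,160,182 [ 0.0207 -0.3446  0.0007] len 0.345 [ 0.01  0.01 -0.04]
21.2333 [471.3  64.6 160.7] [ 1.7999e+02  1.0000e-02 -1.7804e+02] [ 0.2  0.1 -4.3] 57.47297771440266 24.999220044119284
```

send_rows --targets "0.001 -0.01 0 0 0 0 50;0.002 -0.03 0 0 0 0 50;0.0035 -0.058 0 0 0 0 50;0.005 -0.086 0 0 0 0 50;0.007 -0.115 0 0 0 0 50;0.0085 -0.144 0 0 0 0 50;0.01 -0.173 0 0 0 0 50;0.012 -0.202 0 0 0 0 50;0.014 -0.231 0 0 0 0 50;0.0155 -0.26 0 0 0 0 50;0.017 -0.288 0 0 0 0 50;0.0185 -0.312 0 0 0 0 50"

```text
time_s: 22.23
ee_pos: [462.0, -249.8, 158.6]
ee_rot: [179.9, -0.2, -178.1]
force: [0.1, 0.9, -3.3]
gripper_width: 57.7
gripper_force: 25.0
```

send_rows --targets "0.001 -0.018 0 0 0 0 50;0.002 -0.028 0 0 0 0 50;0.0022 -0.0325 0.01 0 0 0 50;0.0022 -0.0325 0.02 0 0 0 50;0.0022 -0.0325 0.02 0 0 0 50;0.0022 -0.0325 0.02 0 0 0 50;0.0022 -0.0325 0.02 0 0 0 50"

```text
time_s: 22.82
ee_pos: [462.7, -279.4, 140.6]
ee_rot: [180.0, -0.0, -178.0]
force: [-0.4, 0.4, -3.1]
gripper_width: 57.6
gripper_force: 25.0
```

```bash
python3 go.py 462.5,-280.5,119,182
```

```text
462.5,-280.5,119,182 [ 0.0003 -0.0011  0.0216] len 0.022 [ 0.05 -0.04  0.03]
22.8167 [ 462.7 -279.4  140.6] [ 1.7995e+02 -4.0000e-02 -1.7797e+02] [-0.4  0.4 -3.1] 57.556217552274916 24.999259589239955
```

send_rows --targets "0 -0.001 0.01 0 0 0 50;0 -0.001 0.016 0 0 0 50;0 -0.001 0.018 0 0 0 50;0 -0.001 0.018 0 0 0 50"

```text
time_s: 23.15
ee_pos: [462.3, -280.9, 121.9]
ee_rot: [179.9, -0.1, -178.0]
force: [0.1, 0.7, -2.8]
gripper_width: 57.3
gripper_force: 25.0
```

send_rows --targets "0 0 0.001 0 0 0 50;0 0 0.0015 0 0 0 50;0 0 0.0015 0 0 0 50"

```text
time_s: 23.4
ee_pos: [462.9, -281.6, 121.5]
ee_rot: [-180.0, 0.0, -178.0]
force: [0.4, -0.2, -4.1]
gripper_width: 57.6
gripper_force: 25.0
```

send_rows --targets "0 0 0.001 0 0 0 50;0 0 0.0015 0 0 0 50;0 0 0.0015 0 0 0 50"

```text
time_s: 23.65
ee_pos: [463.0, -281.7, 121.0]
ee_rot: [-180.0, 0.1, -178.0]
force: [-2.7, 2.0, 4.3]
gripper_width: 57.6
gripper_force: 25.0
```

Contact. I'll release, rise and check.

send_rows --targets "0 0 0 0 0 0 70;0 0 0 0 0 0 75;0 0 0 0 0 0 90;0 0 0 0 0 0 100;0 0 0 0 0 0 100;0 0 -0.015 0 0 0 100;0 0 -0.04 0 0 0 100;0 0 -0.075 0 0 0 100;0 0 -0.11 0 0 0 100;0 0 -0.14 0 0 0 100;0 0 -0.15 0 0 0 100;0 0 -0.15 0 0 0 100"

```text
time_s: 24.65
ee_pos: [464.1, -282.3, 272.8]
ee_rot: [-179.8, 0.3, -178.0]
force: [-0.2, -0.2, -0.4]
gripper_width: 91.1
gripper_force: 0.0
```

send_rows --targets "0.01 0.02 0 0 0 0 100;0.03 0.055 0 0 0 0 100;0.05 0.09 0 0 0 0 100;0.06 0.125 0 0 0 0 100;0.07 0.16 0 0 0 0 100;0.08 0.195 0 0 0 0 100;0.09 0.23 0 0 0 0 100;0.09 0.26 0 0 0 0 100;0.09 0.28 0 0 0 0 100;0.09 0.28 0 0 0 0 100"

```text
time_s: 25.48
ee_pos: [361.7, -1.9, 268.0]
ee_rot: [179.9, -0.2, -177.8]
force: [-0.7, -0.9, -0.3]
gripper_width: 91.6
gripper_force: 0.0
```

```bash
python3 - <<'E'
from m import *
t=grab("top");s=grab("side")
def E(n,z,f,*a):
    c,k=comp(f,*a); p=onplane(f,c,z).astype(np.float32); print(n,k,np.round(np.hstack(cv2.minAreaRect(p)),1))
E("pot",165,t,(3,165,175),(14,255,255),(435,252),(405,225,465,280))
E("tintop",165,t,(0,0,215),(179,40,255),(372,179),(350,150,405,203))
E("bottletop",165,t,(0,0,225),(179,25,255),(236,167),(225,150,262,185))
a=cv2.resize(t["image"][90:280,200:475],None,fx=1.5,fy=1.5);b=cv2.resize(s["image"][125:345,225:450],None,fx=1.5,fy=1.5)[:285]
cv2.imwrite("pics/fin.png",np.hstack([a[:285],b[:285]]))
E
```

```text
pot 1 [ 464.2 -279.1   50.9   49.9    1.2]
tintop 0 [ 632.2 -139.6  124.3  128.8    1.1]
bottletop 1 [638.3 198.5  49.8  25.3  22.8]
```

View pics/fin.png

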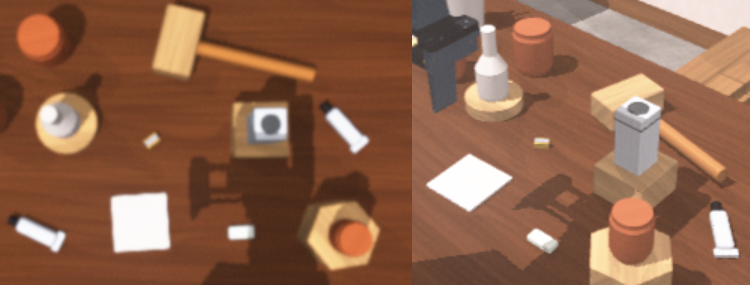

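All three pieces are upright on their supports, with the bottle at (58,118), the tin at (270,125) and the pot at (352,237). The eraser, sharpener and tube haven't moved. I'll check the bottle and tin centres, then hand in.

```bash
python3 - <<'E'
from h import *
t=grab("top")
b=onplane(t,(234,165.5),165)[0]; k=onplane(t,(380,172.8),165)[0]; print(b,k)
if np.hypot(*(b-[649,202]))<7 and np.hypot(*(k-[640.5,-147]))<7: print(env.job_done())
E
```

```text
[650.40565557 197.98520504] [ 639.75189261 -146.39625696]
the job is handed in; nothing more can be done
None
```

The job is handed in: the bottle is on the slab, the tin on the block and the pot on the hex block, all upright and let go. Camera checks put each within about 5 mm of its support's centre, and the eraser, sharpener and tube were not disturbed.

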